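# Find the socket for the guide-rail nut

## Task

One of the three look-alike sockets in the white tray fits the hex nut of the guide-rail bracket: try them on the nut, stand any that does not fit upright back in the tray, and push the one that fits fully home on the nut. Finish while still gripping that socket upright and fully seated on the nut: do not let go of it. Leave the jars and the wrench alone.

Things in the scene. Friction and masses are not known exactly. Their poses are not given: they have to be found in the camera images.
- socket_a: one of three outwardly identical steel sockets, mouth down: dark cylinder 46 mm across (grasp width), 60 mm tall, on it a bright hex cap 34 mm wide, 8 mm tall; 0.45 kg. Origin: centre of the mouth (underside), z up. Hex bore 25 mm deep from the mouth; flats of bore and cap face +x and -x. Bores are 24, 27 and 32 mm across flats; which is which is unseen, found only by trying on the nut
- socket_b: one of three outwardly identical steel sockets, mouth down: dark cylinder 46 mm across (grasp width), 60 mm tall, on it a bright hex cap 34 mm wide, 8 mm tall; 0.45 kg. Origin: centre of the mouth (underside), z up. Hex bore 25 mm deep from the mouth; flats of bore and cap face +x and -x. Bores are 24, 27 and 32 mm across flats; which is which is unseen, found only by trying on the nut
- socket_c: one of three outwardly identical steel sockets, mouth down: dark cylinder 46 mm across (grasp width), 60 mm tall, on it a bright hex cap 34 mm wide, 8 mm tall; 0.45 kg. Origin: centre of the mouth (underside), z up. Hex bore 25 mm deep from the mouth; flats of bore and cap face +x and -x. Bores are 24, 27 and 32 mm across flats; which is which is unseen, found only by trying on the nut
- tray: shallow white plastic tray fixed to the bench, 160 mm (x) by 340 mm (y), rim 12 mm high and 5 mm thick, floor about 5 mm thick; the sockets start in a row along its y, about 100 mm apart. Origin: centre of its underside
- nut (a point): seat of the hex nut: on the nut's axis at its underside, on its 44 mm washer, 15 mm above the bench; z up. Fixed steel nut, 30 mm across flats, 18 mm tall above this point, top edge chamfered; two flats face +x and -x. The socket that fits (1 mm play per flat, 7 degrees) slides down until its mouth is at this point; the others stop 16 to 18 mm higher
- bracket: guide-rail bracket fixed to the bench, carrying the nut; origin on the bench under the nut's axis, axes as the nut's. Plate 110 (x) by 160 (y) by 12 mm; a black block 64 mm high begins 70 mm from the nut's axis on the -y side and carries a white rail along x, 280 mm long, 57 mm high
- jar_1: bystander: filled jar with a gold-coloured lid, 72 mm in diameter, 105 mm tall, standing loose on the bench. Origin: centre of its underside
- jar_2: bystander: filled jar with a gold-coloured lid, 72 mm in diameter, 105 mm tall, standing loose on the bench. Origin: centre of its underside
- wrench: bystander: flat steel wrench 180 mm long lying loose on the bench beyond the tray's left end, where it is out of the way. Its long axis is its x
There are look-alikes about, which are no part of the job. Leave any green or pink look-alike of the socket_b alone. What is shaped like the socket_c but pink is not meant.

How it is judged:
By the outcome, as a careful person would: the job done as asked, in the order asked, and still so for the second after the job is handed in, while the arm keeps its last pose, push and grip.
It also fails if it takes over 72 s, if anything falls off the work surface, if the arm or the gripper's body presses on something with over 40 N, if the wrist force passes 120 N, or if a joint passes its speed limit or range.

## Robot

A 6-joint arm with a two-finger parallel gripper is mounted at the origin on the work surface. World frame = base frame: x ahead of the robot, y to its left, z up, the work surface at z = 0. Lengths are in m, angles in rad, forces in N, time in s.
With the tool pointing down it reaches from about 0.25 to 0.725 m from the base axis. Payload 4 kg.
Tool frame: the origin (TCP) lies midway between the tips of the shut fingers; the grasp point (between the pads) lies 19 mm behind it; z points along the fingers, y is the line along which they close (so a half turn about z gives the same grasp; the last joint's range is limited). The gripper opens to 85 mm and grips with 20 to 120 N. Pads are 22 mm wide; open, the fingers measure 114 mm over their backs; the gripper's body (76 mm by 85 mm) begins 54 mm behind the grasp point. The pads swing forward as they close: fully open they stand 13 mm farther back than shut.
Start: joints at [1.288, 0.241, 0.005, 1.335, 0, 1.571], TCP at [0.14, 0.48, 0.231] pointing down, gripper open.
Joint ranges: [-2.72, 2.72], [-1.05, 1.87], [-1.09, 1.28], [-1.99, 2.15], [-1.42, 1.44], [-3.14, 3.14]. Speed limits (rad/s): [2.79, 2.79, 3.14, 3.14, 3.14, 3.14].

## Interface

Orientations are given as a unit quaternion [x, y, z, w].
In Python, from workcell import get_obs, camera, job_done, silhouettes gives the robot as it stands. The module is installed in compiled form; this text tells all that it offers.
- The arm moves only by the tool drive_tool, never from a script. Its argument "increments" is a list of rows, each a list of 3 entries, a list of its own where there are three numbers: the shift along the world's x, y, z in mm, then the turn, a rotation vector about the world's x, y, z in degrees, then the opening, from 0 (shut) to 1 (fully open). A call has 1 to 8 rows; each row shifts and turns the commanded pose from where the row before left it; what a row does not reach is not made up. A row lasts 1/12 s, in which the tool goes at most 41.7 mm and 7.16 degrees, less where a joint would pass 70% of its speed; a pose out of reach is approached as far as the arm can. A call is refused whole if a number of a shift passes 41.7 or a number of a turn 7.16, either way. A call with a gripper value outside its range is refused whole. The fingers move at their own pace and stop on an object; the grip force is fixed at half the most. Time passes only in rows, so rows that do not move let the fingers close. It gives the time, the measured TCP pose, the force, the opening and the grip force at its end, in the units of the state.
- get_obs(): the state, without advancing time (a new reading comes with each control period).
- camera(name): name is "side" or "top" or "wrist"; returns a dict with "image" (400x640x3 uint8, red, green, blue), "K" (3x3 intrinsics, pixels), "view" (4x4, takes a point from world to camera coordinates). Camera axes: x right, y down, z forward; pixel columns grow to the right and rows downward; lengths in m; the calibration is good to about 2 mm. A picture is of the moment at which its call begins. There is no depth.
- job_done(): hands the job in; it is judged then, once.
Trained networks look in a picture, given as the dict that the camera call returned (one of the last four; its "shot" number tells which), for a name from the list of things; names that differ only in an ending like _2 or _b are one class to them, and where a whole thing is asked for, a point or a joint stands for the part that bears it (a point fixed in the world has none). Each returns a list of dicts, best first, with "conf" (0 to 1); they miss things now and then, are a little off and sometimes report something else, mostly with a low value. They report only what shows in the picture. A call takes as long as a camera call. They do not tell look-alikes from the thing itself.
- silhouettes(query, picture): "region" (400x640 bool, what is visible of it) and "bbox" ([left, top, right, bottom] in pixels, round what is visible of it).
The state is a dict: "clock": time; "joint_pos": joint angles; "joint_vel": joint speeds; "tau": joint torques, N m; "eef_pos": TCP position; "tool_rot": TCP orientation; "ft_force": force on the tool from outside, world axes, zero at the start; "ft_torque": the same for the moment, N m; "grip_width": finger opening in m; "grasp_force": force on a finger pad.
Only numpy, scipy, OpenCV 4.12 (cv2) and the standard library are available. Lean on these libraries where they do the work, as an engineer would, in place of code of your own. Each camera call takes 0.05 s, during which the arm holds its last target. There are 200 camera calls.

## Working session

There is one attempt and no reset: what is moved stays moved. The work goes in short steps, Python scripts to look and compute and a tool call to move; the robot and the scene stay as the last step left them, time stands still between calls to the robot, and variables do not carry over. Pictures are saved under pics/ and viewed, at most 10 in all, crops included, and the job is handed in when it is done.

Besides the shell and the picture viewer there is one more tool, called after "Call:" as name([rows], argument=value, ...), one row to a line, values as JSON. drive_tool: Moves the arm, as the interface text tells. Its arguments: {"type":"object","properties":{"increments":{"type":"array"}},"required":["increments"]}

```bash
mkdir -p pics; cat > h.py <<'E'
import numpy as np, cv2
from workcell import get_obs, camera, job_done, silhouettes
def save(p,n): cv2.imwrite('pics/'+n+'.png', cv2.cvtColor(p['image'],cv2.COLOR_RGB2BGR))
def ray(p,u,v,z):
    V=p['view'];R=V[:3,:3];c=-R.T@V[:3,3]
    d=R.T@np.linalg.solve(p['K'],[u,v,1]); return c+d*(z-c[2])/d[2]
def proj(p,X):
    q=p['view'][:3,:3]@np.array(X)+p['view'][:3,3]; q=p['K']@q; return q[:2]/q[2]
E
python3 - <<'E'
from h import *
t=camera('top');s=camera('side');save(t,'top0');save(s,'side0')
for n,p in(('top',t),('side',s)):
    V=p['view'];print(n,(-V[:3,:3].T@V[:3,3]).round(3))
    for q in('socket_a','tray','bracket','nut','jar_1','wrench'):
        try:
            for d in silhouettes(q,p): print(q,round(d['conf'],2),d['bbox'])
        except Exception as e: print(q,e)
o=get_obs();print(o['clock'],o['eef_pos'],o['tool_rot'],o['grip_width'])
E
```

```text
top [0.546 0.133 0.904]
socket_a 0.96 [337.0, 223.1, 359.4, 247.3]
socket_a 0.84 [312.4, 139.7, 335.1, 165.5]
socket_a 0.81 [301.6, 287.8, 325.0, 312.5]
socket_a 0.81 [257.0, 285.2, 277.7, 313.5]
socket_a 0.8 [295.3, 214.9, 313.4, 238.2]
socket_a 0.56 [249.8, 204.3, 269.4, 226.8]
socket_a 0.56 [334.6, 281.2, 360.9, 307.1]
tray 0.85 [223.7, 179.8, 386.1, 266.9]
bracket 0.64 [406.8, 156.7, 508.7, 270.6]
nut 0.71 [404.4, 155.0, 507.1, 272.8]
jar_1 0.66 [278.0, 78.6, 311.3, 126.4]
jar_1 0.58 [328.9, 77.9, 367.6, 120.4]
jar_1 0.45 [405.3, 153.8, 507.2, 274.0]
wrench 0.62 [157.7, 163.2, 176.7, 235.4]
side [ 0.058 -0.352  0.523]
socket_a 0.85 [272.3, 199.4, 294.2, 226.8]
socket_a 0.8 [247.3, 245.2, 276.9, 291.3]
socket_a 0.76 [329.0, 179.2, 352.3, 210.4]
socket_a 0.74 [296.9, 218.4, 317.9, 254.0]
socket_a 0.64 [189.6, 212.1, 216.8, 252.6]
socket_a 0.63 [253.7, 177.4, 274.2, 212.3]
socket_a 0.57 [216.2, 230.6, 241.2, 275.0]
tray 0.88 [216.2, 183.8, 359.9, 280.7]
bracket 0.66 [356.6, 230.4, 450.7, 349.3]
nut 0.8 [354.3, 230.4, 449.1, 351.9]
jar_1 0.93 [330.3, 141.6, 361.6, 185.3]
jar_1 0.81 [369.5, 155.5, 395.4, 197.8]
wrench 0.64 [198.2, 159.3, 244.6, 189.1]
wrench 0.55 [254.2, 177.5, 274.5, 211.4]
0.7 [0.13953147 0.48014443 0.23133783] [1.40908275e-01 9.90022655e-01 2.97681932e-05 2.53137837e-05] 0.08544306232887681
```

View pics/top0.png

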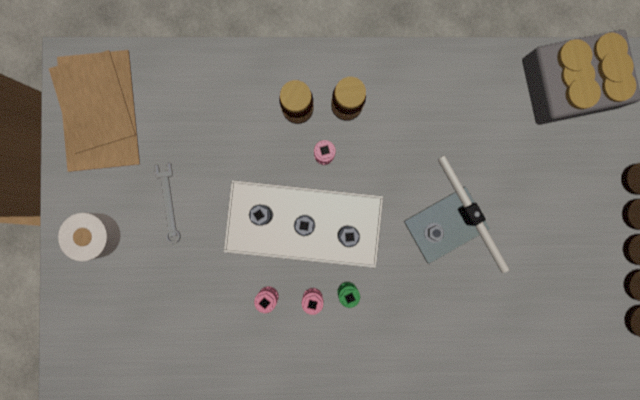

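View pics/side0.png

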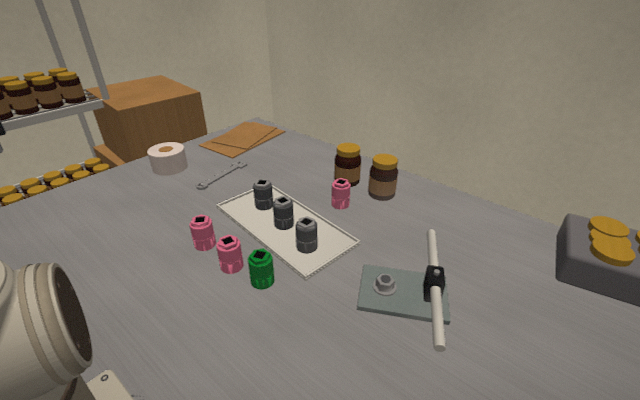

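Top view: the grey sockets are at about (260,214), (304,226) and (348,236), all in the white tray. Look-alikes to leave alone: pink (325,152), (265,300), (312,303) and green (349,295), all outside the tray. The nut is at (435,233) and the bracket's block at (473,214). I choose the three grey ones in the tray and check them in a close crop.

```bash
python3 - <<'E'
from h import *
t=camera('top');s=camera('side')
im=cv2.cvtColor(t['image'],cv2.COLOR_RGB2BGR)
a=cv2.resize(im[175:275,220:390],None,fx=4.4,fy=4.4,interpolation=cv2.INTER_CUBIC)[:,:748]
b=cv2.resize(im[150:276,400:512],None,fx=4,fy=4,interpolation=cv2.INTER_CUBIC)
cv2.imwrite('pics/c1.png',a);cv2.imwrite('pics/c2.png',b)
for u,v in((260,214.5),(304.5,226),(348.5,237)): print('sock',ray(t,u,v,.071).round(4))
print('nut',ray(t,436,233.5,.033).round(4))
# tray outline
for d in silhouettes('tray',t)[:1]:
    m=d['region'].astype(np.uint8);r=cv2.minAreaRect(cv2.findNonZero(m));bx=cv2.boxPoints(r)
    P=[ray(t,*q,.012) for q in bx];print('tray',np.round(P,4),np.mean(P,0).round(4))
    for q in bx: print(q)
for p in(t,s):
  for d in silhouettes('socket_a',p):
    m=cv2.moments(d['region'].astype(np.uint8),True);c=(m['m10']/m['m00'],m['m01']/m['m00']);print(np.round(c,1),ray(p,*c,.036).round(4))
E
```

```text
sock [0.5433 0.2492 0.071 ]
sock [0.5189 0.157  0.071 ]
sock [0.4954 0.0655 0.071 ]
nut [ 0.4995 -0.1288  0.033 ]
tray [[ 0.4612  0.3384  0.012 ]
 [ 0.6213  0.3222  0.012 ]
 [ 0.5854 -0.0166  0.012 ]
 [ 0.4248  0.0012  0.012 ]] [0.5232 0.1613 0.012 ]
[223.50076 251.67436]
[230.77786 179.56473]
[382.7349  194.89986]
[375.4578 267.0095]
[324.2 152.2] [0.678  0.1143 0.036 ]
[266.  298.9] [0.3614 0.2417 0.036 ]
[260.5 214.2] [0.5438 0.2529 0.036 ]
[304.  224.8] [0.5204 0.159  0.036 ]
[347.8 235.1] [0.4975 0.0641 0.036 ]
[312.1 300.2] [0.3576 0.1423 0.036 ]
[262.5 194.1] [0.5454 0.2523 0.036 ]
[201.7 232.5] [0.3585 0.2351 0.036 ]
[305.7 234.5] [0.4985 0.0637 0.036 ]
[282.5 212.6] [0.5223 0.1582 0.036 ]
[339.9 193.6] [0.6733 0.109  0.036 ]
[260.5 268.3] [0.3681 0.0595 0.036 ]
```

View pics/c1.png

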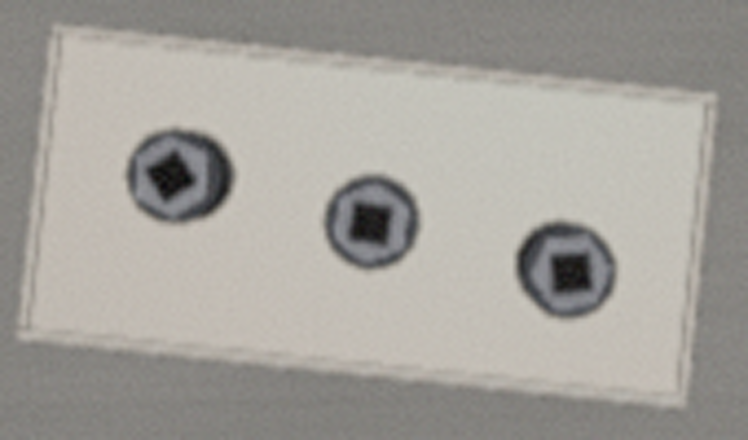

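View pics/c2.png

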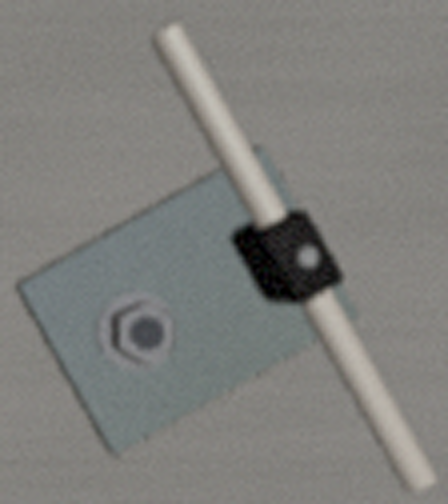

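The crop shows three dark grey sockets with bright caps, standing in the white tray at different hex yaws. Top-view pixels for them are about (260,214), (304,226) and (348,236). The bracket yaw is about 30°. Next, a wrist view.

Call:
drive_tool([
  [[30, -26, 2], [0, 0, -2.5], 1],
  [[32, -27, 2], [0, 0, -2.5], 1],
  [[32, -27, 2], [0, 0, -2.5], 1],
  [[32, -27, 2], [0, 0, -2.5], 1],
  [[32, -27, 2], [0, 0, -2.5], 1],
  [[32, -27, 2], [0, 0, -2.5], 1],
  [[32, -27, 2], [0, 0, -2.5], 1],
  [[32, -27, 2], [0, 0, -2.5], 1],
])

```text
clock: 1.62
eef_pos: [0.3935, 0.2647, 0.2476]
tool_rot: [0.312, 0.95, 0.0, 0.0]
ft_force: [-0.0, 1.8, -0.1]
grip_width: 0.0861
grasp_force: 0.0
```

Call:
drive_tool([
  [[32, -27, 2], [0, 0, -2.5], 1],
  [[32, -27, 2], [0, 0, -2.5], 1],
  [[32, -27, 2], [0, 0, -2.5], 1],
  [[30, -27, 2], [0, 0, -2.5], 1],
  [[0, 0, 0], [0, 0, 0], 1],
])

```text
clock: 2.03
eef_pos: [0.5225, 0.1539, 0.2548]
tool_rot: [0.397, 0.918, -0.0, 0.002]
ft_force: [-0.1, 0.9, -0.3]
grip_width: 0.0855
grasp_force: 0.0
```

```bash
python3 - <<'E'
from h import *
w=camera('wrist');save(w,'w0');V=w['view']
o=get_obs();print(o['clock'],o['eef_pos'],o['tool_rot'],o['joint_pos'].round(3) if hasattr(o['joint_pos'],'round') else o['joint_pos'])
print('cam',(-V[:3,:3].T@V[:3,3]).round(3),V[:3,:3].round(2))
for d in silhouettes('socket_a',w): print(round(d['conf'],2),d['bbox'])
E
```

```text
2.0833 [0.52003705 0.1559299  0.25461559] [ 3.95155554e-01  9.18614196e-01 -1.08680158e-04  1.86264891e-04] [ 0.292  0.319  0.171  1.423 -0.     1.104]
cam [0.468 0.213 0.397] [[ 0.73  0.69  0.  ]
 [ 0.65 -0.69  0.32]
 [ 0.22 -0.23 -0.95]]
0.95 [356.0, 235.1, 397.2, 282.4]
0.78 [175.0, 54.9, 232.3, 103.9]
0.76 [231.3, 182.8, 275.3, 228.0]
0.68 [235.8, 0.6, 287.5, 40.8]
0.65 [149.9, 116.5, 203.9, 162.6]
0.61 [361.9, 101.5, 410.9, 143.5]
0.6 [298.0, 142.1, 336.4, 186.3]
0.52 [426.2, 246.0, 503.3, 315.6]
```

View pics/w0.png

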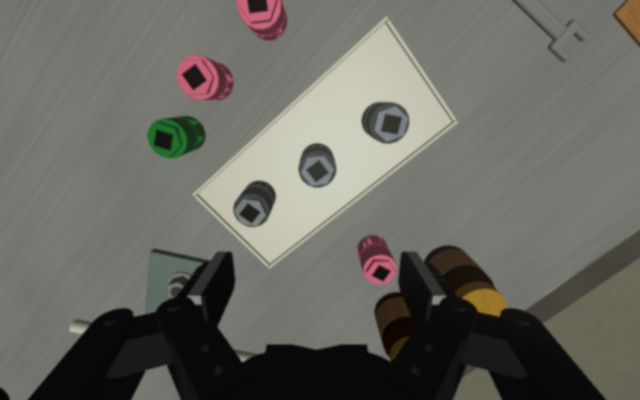

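```bash
cat >> h.py <<'E'
def rect(p,cx,cy,z,half=.035,n=360):
    # world-aligned patch: right=+x, up=+y
    h=half;W=np.array([[cx-h,cy+h,z],[cx+h,cy+h,z],[cx+h,cy-h,z],[cx-h,cy-h,z]])
    src=np.float32([proj(p,q) for q in W]);dst=np.float32([[0,0],[n,0],[n,n],[0,n]])
    return cv2.cvtColor(cv2.warpPerspective(p['image'],cv2.getPerspectiveTransform(src,dst),(n,n),flags=cv2.INTER_CUBIC),cv2.COLOR_RGB2BGR)
E
python3 - <<'E'
from h import *
w=camera('wrist');t=camera('top')
S=[(.5438,.2509),(.520,.158),(.497,.0645)]
A=[np.hstack([rect(p,*s,.073,.035,260) for s in S]) for p in(w,t)]
cv2.imwrite('pics/r0.png',np.vstack(A))
E
```

```text
(no output)
```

View pics/r0.png

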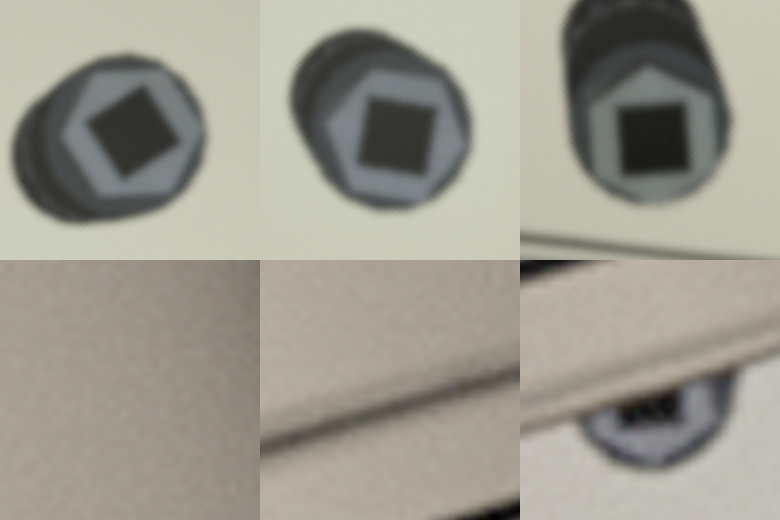

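The rectified wrist view shows the caps clearly. The square drive lines up with the hex, with yaws of about 31°, 23° and 3° for left, middle and right. I'll measure these precisely.

```bash
cat >> h.py <<'E'
def square(p,x,y,z=.073,n=560,half=.035):
    g=cv2.cvtColor(rect(p,x,y,z,half,n),cv2.COLOR_BGR2GRAY)
    m=(g<70).astype(np.uint8); k,L,st,ce=cv2.connectedComponentsWithStats(m)
    out=[]
    for i in range(1,k):
        a=st[i,4]*(2*half/n)**2*1e6
        if 150<a<600 and np.hypot(*(ce[i]-n/2))<150:
            r=cv2.minAreaRect(cv2.findNonZero((L==i).astype(np.uint8)))
            c=np.array([x-half+r[0][0]*2*half/n,y+half-r[0][1]*2*half/n])
            out.append((c.round(4),(np.array(r[1])*2*half/n*1e3).round(1),round((-r[2]+45)%90-45,1)))
    return out
E
python3 - <<'E'
from h import *
w=camera('wrist')
for s in [(.5438,.2509),(.520,.158),(.497,.0645)]: print(square(w,*s))
E
```

```text
[(array([0.5448, 0.2503]), array([17.4, 17.3]), 33.0)]
[(array([0.522 , 0.1562]), array([17.2, 17.2]), -9.9)]
[(array([0.4979, 0.0619]), array([18.5, 18.4]), 4.2)]
```

Call:
drive_tool([
  [[-6, -36, 0], [0, 0, 0], 1],
  [[-6, -38, 0], [0, 0, 0], 1],
  [[-6, -38, 0], [0, 0, 0], 1],
  [[-6, -38, 0], [0, 0, 0], 1],
  [[-6, -38, 0], [0, 0, 0], 1],
  [[-6, -38, 0], [0, 0, 0], 1],
  [[-6, -38, 0], [0, 0, 0], 1],
  [[0, 0, 0], [0, 0, 0], 1],
])

```text
clock: 2.95
eef_pos: [0.4741, -0.1094, 0.2556]
tool_rot: [0.395, 0.919, -0.001, 0.001]
ft_force: [0.2, -0.1, -0.0]
grip_width: 0.0856
grasp_force: 0.0
```

```bash
python3 - <<'E'
from h import *
w=camera('wrist');o=get_obs();print(o['clock'],o['eef_pos'],o['ft_force'])
A=rect(w,.4995,-.1288,.033,.035,560);B=cv2.resize(w['image'][:,:,::-1],None,fx=.375,fy=.375)
cv2.imwrite('pics/n0.png',np.hstack([A,cv2.copyMakeBorder(B,0,560-B.shape[0],0,0,cv2.BORDER_CONSTANT)]))
E
```

```text
3.0 [ 0.47465949 -0.10676432  0.25556671] [ 0.29322278  1.00847084 -0.3339177 ]
```

View pics/n0.png

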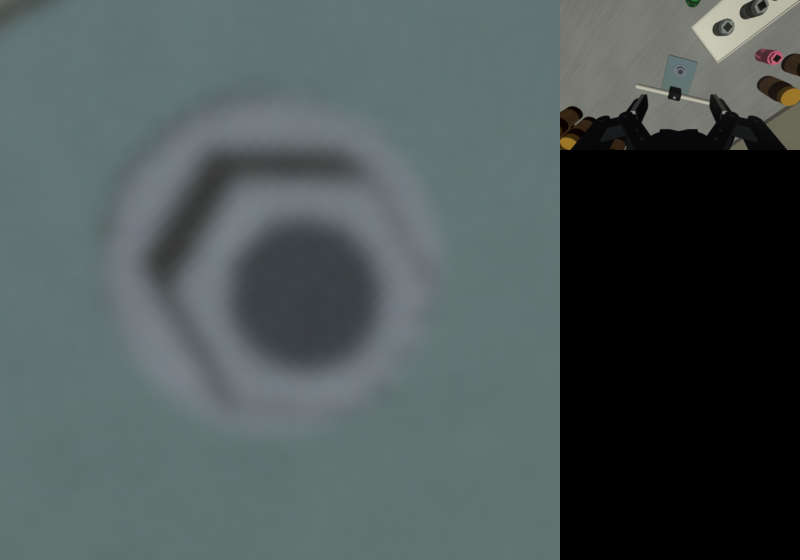

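The nut's bore shows at patch (307,293) and the washer's centre at about (268,261). Both put the axis near (0.502,-0.130), with yaw about 30°. I'll refine this by fitting the washer and the plate edges.

```bash
python3 - <<'E'
from h import *
w=camera('wrist')
x,y=.5025,-.1303;n=800;h=.1;sc=2*h/n
g=cv2.cvtColor(rect(w,x,y,.012,h,n),cv2.COLOR_BGR2GRAY)
for l in cv2.createLineSegmentDetector().detect(g)[0][:,0]:
    d=l[2:]-l[:2];L=np.hypot(*d)*sc*1e3
    if L>35:
        a=np.degrees(np.arctan2(-d[1],d[0]));m=(l[:2]+l[2:])/2
        print('seg %.0fmm ang90 %.1f'%(L,a%90),((m-n/2)*sc*[1e3,-1e3]).round(1))
# bore at nut top
n=560;h=.035;sc=2*h/n
G=cv2.cvtColor(rect(w,x,y,.033,h,n),cv2.COLOR_BGR2GRAY);m=(G<85).astype(np.uint8)
k,Lb,st,ce=cv2.connectedComponentsWithStats(m)
for i in range(1,k):
    if st[i,4]>3000:print('blob',st[i],(x+(ce[i][0]-n/2)*sc,y-(ce[i][1]-n/2)*sc))
# washer circle on z=.015 by Hough
W=cv2.GaussianBlur(cv2.cvtColor(rect(w,x,y,.015,h,n),cv2.COLOR_BGR2GRAY),(7,7),0)
c=cv2.HoughCircles(W,cv2.HOUGH_GRADIENT_ALT,1.5,50,param1=40,param2=.5,minRadius=160,maxRadius=190)
print(None if c is None else [(x+(q[0]-n/2)*sc,y-(q[1]-n/2)*sc,q[2]*sc) for q in c[0][:3]])
E
```

```text
blob [ 124  140  205  137 7556] (np.float64(0.4927554592376919), np.float64(-0.11868118713605082))
blob [  209   213   144   143 15829] (np.float64(0.5025197264514498), np.float64(-0.13082991344999684))
None
```

Call:
drive_tool([
  [[4, 34, 0], [0, 0, 0], 1],
  [[4, 34, 0], [0, 0, 0], 1],
  [[4, 34, 0], [0, 0, 0], 1],
  [[4, 34, 0], [0, 0, 0], 1],
  [[5, 33, -30], [0, 0, 0], 1],
  [[0, 0, -40], [0, 0, 0], 1],
  [[0, 0, -40], [0, 0, 0], 1],
  [[0, 0, 0], [0, 0, 0], 1],
])

```text
clock: 3.72
eef_pos: [0.4889, 0.064, 0.1398]
tool_rot: [0.39, 0.921, -0.004, -0.007]
ft_force: [-2.4, 0.0, -0.8]
grip_width: 0.0852
grasp_force: 0.0
```

```bash
python3 - <<'E'
from h import *
w=camera('wrist');o=get_obs();print(o['eef_pos'])
print(square(w,.498,.062),square(w,.522,.156))
E
```

```text
[0.49148482 0.06352413 0.14370579]
[(array([0.4983, 0.0618]), array([18.3, 18.4]), 4.5)] [(array([0.5223, 0.1564]), array([18.3, 18.5]), -9.6)]
```

Call:
drive_tool([
  [[4, -1, -30], [0, 0, 0], 1],
  [[0, 0, 0], [0, 0, 0], 1],
  [[0, 0, 0], [0, 0, 0], 1],
])

```text
clock: 4.02
eef_pos: [0.5005, 0.061, 0.1189]
tool_rot: [0.392, 0.92, 0.0, 0.0]
ft_force: [-0.3, -0.3, 0.4]
grip_width: 0.0855
grasp_force: 0.0
```

Call:
drive_tool([
  [[-2, 1, -15], [0, 0, 0], 1],
  [[0, 0, -25], [0, 0, 0], 1],
  [[0, 0, -25], [0, 0, 0], 1],
  [[0, 0, -20], [0, 0, 0], 1],
  [[0, 0, -9], [0, 0, 0], 1],
  [[0, 0, 0], [0, 0, 0], 1],
  [[0, 0, 0], [0, 0, 0], 1],
])

```text
clock: 4.6
eef_pos: [0.4996, 0.0616, 0.0251]
tool_rot: [0.392, 0.92, 0.001, 0.001]
ft_force: [1.0, 0.9, -0.5]
grip_width: 0.0853
grasp_force: 0.0
```

Call:
drive_tool([
  [[0, 0, 0], [0, 0, 0], 0],
  [[0, 0, 0], [0, 0, 0], 0],
  [[0, 0, 0], [0, 0, 0], 0],
  [[0, 0, 0], [0, 0, 0], 0],
  [[0, 0, 0], [0, 0, 0], 0],
  [[0, 0, 0], [0, 0, 0], 0],
])

```text
clock: 5.1
eef_pos: [0.4991, 0.0613, 0.0248]
tool_rot: [0.392, 0.92, 0.0, 0.001]
ft_force: [-1.1, -0.6, 5.8]
grip_width: 0.0446
grasp_force: 60.7
```

Call:
drive_tool([
  [[0, 0, 20], [0, 0, 0], 0],
  [[0, 0, 35], [0, 0, 0], 0],
  [[1, -20, 35], [0, 0, 4], 0],
  [[1, -38, 0], [0, 0, 5], 0],
  [[1, -38, 0], [0, 0, 5], 0],
  [[0, -38, 0], [0, 0, 5], 0],
  [[0, -38, 0], [0, 0, 5], 0],
  [[0, -20, 0], [0, 0, 1], 0],
])

```text
clock: 5.77
eef_pos: [0.5001, -0.1344, 0.1128]
tool_rot: [0.184, 0.983, -0.001, -0.001]
ft_force: [0.7, 0.2, -6.0]
grip_width: 0.0452
grasp_force: 63.3
```

Call:
drive_tool([
  [[0, 0, 0], [0, 0, 0], 0],
  [[0, 0, 0], [0, 0, 0], 0],
])

```text
clock: 5.93
eef_pos: [0.5002, -0.1316, 0.1125]
tool_rot: [0.186, 0.983, 0.0, -0.001]
ft_force: [-0.2, 0.7, -5.6]
grip_width: 0.0449
grasp_force: 63.3
```

```bash
cat > m.py <<'E'
from h import *
w=camera('wrist');o=get_obs();e=o['eef_pos'];q=o['tool_rot'];print(o['clock'],e.round(4),q.round(3),o['ft_force'].round(1),o['grasp_force'])
z=e[2]-.0198+.068
r=square(w,e[0],e[1],z);print(r)
for c,_,a in r: print('to nut mm',((np.array([.5025,-.1308])-c)*1e3).round(1),'turn',round(((29.5-a+15)%30)-15,1))
E
python3 m.py
```

```text
5.9833 [ 0.5002 -0.1305  0.1125] [ 0.185  0.983  0.    -0.001] [ 0.6  0.  -4.9] 63.305493271909654
[(array([ 0.4992, -0.1314]), array([19. , 19.1]), 29.5)]
to nut mm [3.3 0.6] turn 0.0
```

Call:
drive_tool([
  [[3, 0.5, -10], [0, 0, 0], 0],
  [[0, 0, -20], [0, 0, 0], 0],
  [[0, 0, -15], [0, 0, 0], 0],
  [[0, 0, -7], [0, 0, 0], 0],
  [[0, 0, -3], [0, 0, 0], 0],
  [[0, 0, -2], [0, 0, 0], 0],
  [[0, 0, -2], [0, 0, 0], 0],
  [[0, 0, -2], [0, 0, 0], 0],
])

```text
clock: 6.65
eef_pos: [0.5052, -0.13, 0.053]
tool_rot: [0.184, 0.983, -0.0, 0.001]
ft_force: [0.6, 0.3, -6.0]
grip_width: 0.0449
grasp_force: 63.3
```

Call:
drive_tool([
  [[0, 0, 0], [0, 0, 0], 0],
])

```text
clock: 6.73
eef_pos: [0.5047, -0.1301, 0.0527]
tool_rot: [0.184, 0.983, -0.0, 0.0]
ft_force: [0.2, -0.1, -4.5]
grip_width: 0.0448
grasp_force: 63.3
```

```bash
python3 m.py
```

```text
6.7833 [ 0.5046 -0.1302  0.0528] [ 0.184  0.983 -0.     0.   ] [-0.7 -0.2 -5.5] 63.30563027411699
[(array([ 0.5035, -0.1299]), array([19., 19.]), 29.5)]
to nut mm [-1.  -0.9] turn 0.0
```

Call:
drive_tool([
  [[-1, -0.9, 0], [0, 0, 0], 0],
  [[0, 0, 0], [0, 0, 0], 0],
  [[0, 0, -2], [0, 0, 0], 0],
  [[0, 0, -2], [0, 0, 0], 0],
  [[0, 0, -1], [0, 0, 0], 0],
  [[0, 0, 0], [0, 0, 0], 0],
])

```text
clock: 7.28
eef_pos: [0.503, -0.131, 0.0469]
tool_rot: [0.184, 0.983, 0.0, -0.0]
ft_force: [-0.4, -0.3, -5.7]
grip_width: 0.045
grasp_force: 63.3
```

Call:
drive_tool([
  [[0, 0, -2], [0, 0, 0], 0],
  [[0, 0, -2], [0, 0, 0], 0],
  [[0, 0, -2], [0, 0, 0], 0],
  [[0, 0, -2], [0, 0, 0], 0],
  [[0, 0, -1], [0, 0, 0], 0],
  [[0, 0, 0], [0, 0, 0], 0],
])

```text
clock: 7.78
eef_pos: [0.503, -0.1309, 0.038]
tool_rot: [0.184, 0.983, 0.0, -0.0]
ft_force: [-1.1, -0.8, -6.5]
grip_width: 0.0447
grasp_force: 63.3
```

Call:
drive_tool([
  [[0, 0, -1.5], [0, 0, 0], 0],
  [[0, 0, -1], [0, 0, 0], 0],
  [[0, 0, -1], [0, 0, 0], 0],
  [[0, 0, -1], [0, 0, 0], 0],
  [[0, 0, 0], [0, 0, 0], 0],
])

```text
clock: 8.2
eef_pos: [0.5033, -0.131, 0.0348]
tool_rot: [0.184, 0.983, -0.0, 0.0]
ft_force: [-3.1, 0.7, 4.0]
grip_width: 0.0453
grasp_force: 64.2
```

Call:
drive_tool([
  [[0, 0, -1], [0, 0, 0], 0],
  [[0, 0, -0.5], [0, 0, 0], 0],
  [[0, 0, 0], [0, 0, 0], 0],
  [[0, 0, 0], [0, 0, 0], 0],
])

```text
clock: 8.53
eef_pos: [0.5034, -0.131, 0.0348]
tool_rot: [0.184, 0.983, -0.0, 0.001]
ft_force: [-7.2, 2.0, 13.8]
grip_width: 0.0449
grasp_force: 65.0
```

```bash
python3 - <<'E'
from h import *
s=camera('side');o=get_obs();print(o['eef_pos'],o['ft_force'],o['ft_torque'],o['tool_rot'])
cv2.imwrite('pics/fin.png',cv2.resize(s['image'][150:350,300:500,::-1],None,fx=3,fy=3,interpolation=cv2.INTER_CUBIC))
E
```

```text
[ 0.50333843 -0.13104489  0.03477815] [-6.52305363  1.23964613 13.47774419] [0.44459971 1.34087676 0.02300157] [ 1.83992423e-01  9.82927408e-01 -2.37788019e-05  7.05354553e-04]
```

View pics/fin.png

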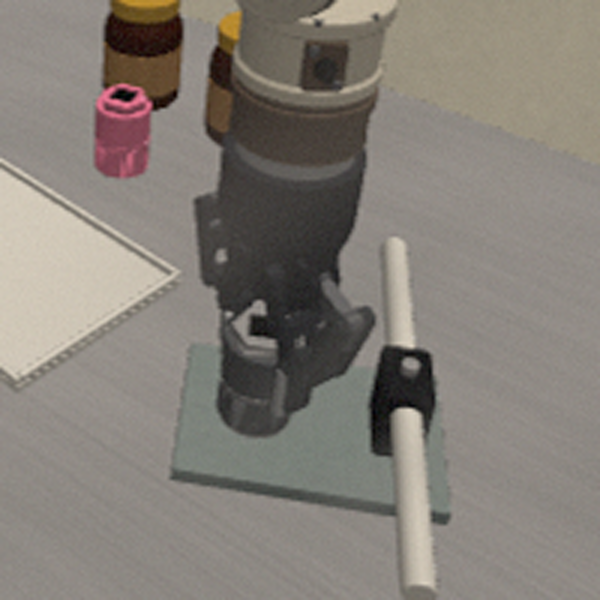

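The side view shows the socket upright in the fingers, its mouth down at the washer (crop (252,425)). TCP height is 34.8 mm, which is the predicted seated height, with about 19 N of push. I'm handing in.

```bash
python3 -c "
from workcell import job_done;print(job_done())"
```

```text
the job is handed in; nothing more can be done
None
```

The first socket tried, the one nearest the bracket, fits: it is fully seated upright on the nut and still gripped, at 8.6 s of the 72 s allowed, and the job is handed in with the other two sockets, jars and wrench untouched.

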